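# Load a pine block into a drill jig and lock the cam

### The job

Load the pine block into the drill jig by pushing only: press it flat against the long fence, then slide it along the fence, keeping it on the fence, under the bush plate until it is fully home against the end stop. Then push the cam lever round with a fingertip until it stops, so that the cam clamps the block. Never lift the block or take the block or the lever knob between the fingers, leave the other things lying where they are, and finish clear of everything.

Things in the scene. Friction and masses are not known exactly. Their poses are not given: they have to be found in the camera images.
- jig: Drill jig, screwed to the bench: plywood board 160 (x) x 280 (y) x 9 mm with fence, end stop, bush plate and cam lever on it. Origin: centre of the board's underside. Its x axis points across the board from the near edge to the fence, its y axis along the fence towards the end stop.
- fence (a point): Point on the fence face, level with the board's top (jig x 45, y 0, z 9 mm); axes as the jig's. The fence is an aluminium bar along y, its face looks to -x; it runs from y = -130 to +125 mm, 18 mm thick and 22 mm high (from y = +69 mm on 30 mm thick and 33 mm high).
- stop (a point): Point on the end stop's face, level with the board's top (jig x 25, y 105, z 9 mm); axes as the jig's. The stop is an aluminium block; its face looks to -y and spans jig x -3 to +41 mm, 33 mm high, 20 mm thick.
- bush_plate (a point): Centre of the top of the steel plate that roofs the corner (jig x 41, y 98, z 48 mm); axes as the jig's. The plate measures 67 (x) x 53 (y) x 6 mm, its underside is 33 mm above the board; three drill bushes stand 4 mm above it. The block goes in under it from the -y side.
- home (a point): Where the centre of the block's underside lies when the block is home: 20 mm from the fence face, 30 mm from the stop face, on the board's top (jig x 25, y 75, z 9 mm). Axes as the jig's.
- pine_block: Loose block of bare pine, 40 (x) x 60 (y) x 30 (z) mm, about 50 g. Origin: centre of its underside. It lies on the board, 90 to 135 mm short of home along the fence, its centre 55 to 80 mm from the fence, up to 0.3 rad askew. Home, its long (y) axis lies along the fence, its +x side on the fence and its +y end on the stop.
- cam_lever (a joint): Lever angle about its upright pivot (jig x -15, y 71 mm), rad. 0 = open, pointing to the jig's -x; it grows counter-clockwise seen from above up to its end at 1.54, pointing to the jig's -y, along the fence. Starts at 0.1 to 0.4, stays where left (about 1 N at the knob moves it). With the block home the cam bites near 1.2; from there 1 to 3 N at the knob squeeze it to the end.
- cam (a point): Centre of the top of the round steel cam disc under the lever, 18 mm above the board. The disc is 24 mm across and 14 mm high, its centre 8 mm off the pivot; it turns with the lever. With the lever open at least 44 mm are left between cam and fence for the 40 mm block; closed, it presses on the block's -x side.
- lever_knob (a point): Middle of the upright black knob at the lever's end, 75 mm from the pivot axis and 44 mm above the board. The knob is round, 15 to 18 mm thick, from 26 to 60 mm above the board; the arm under it is 11 mm wide, 19 to 26 mm above the board. The point's x axis points from the knob to the pivot, z up.
- drilled_block: Bystander: a finished pine block with six holes, 50 x 50 x 20 mm, on the bench behind the fence. Origin: centre of its underside.
- sanding_block: Bystander: cork sanding block, 36 x 70 x 26 mm, on the bench behind the fence. Origin: centre of its underside.
- pencil: Bystander: dark green pencil, 8 x 168 x 8 mm, on the bench in front of the board. Origin: centre of its underside, y along it.
Not all that is in view belongs to the job. Leave any green or orange look-alike of the pine_block alone.

How it is judged:
On the way, in this order (a step that is already met when the one before it is completed fails the run):
1. the block is pressed flat against the fence (within 2.5 mm, 0.04 rad), still more than 40 mm short of its home, with the lever open (below 0.7 rad) (x of pine_block in the frame of home above -0.0025 m and angle between the y axis of pine_block and the y axis of home, either way round below 0.04 rad and y of pine_block in the frame of home below -0.04 m and value of joint cam_lever below 0.7 rad), for 0.1 s.
2. the block has slid fully home: within 2.5 mm of fence and end stop, with the lever still open (below 0.7 rad) (x of pine_block in the frame of home above -0.0025 m and angle between the y axis of pine_block and the y axis of home, either way round below 0.04 rad and y of pine_block in the frame of home above -0.0025 m and value of joint cam_lever below 0.7 rad), for 0.1 s.
At the end, for the whole second after the job is handed in: The block lies flat on the board within 2.5 mm of fence and end stop, square to 0.04 rad, at rest; the lever is beyond 1.3 rad and the cam presses on the block with over 1 N; the drilled block, sanding block and pencil are within 15 mm of where they were (x of pine_block in the frame of home between -0.0025 and 0.003 m and angle between the y axis of pine_block and the y axis of home, either way round below 0.04 rad and y of pine_block in the frame of home between -0.0025 and 0.003 m and z of pine_block in the frame of home between -0.003 and 0.003 m and value of joint cam_lever above 1.3 rad and contact force between cam_lever and pine_block above 1 N and linear speed of pine_block below 0.01 m/s and velocity of joint cam_lever below 0.05 rad/s and distance of each of drilled_block, sanding_block, pencil from where it was at the start of the episode below 0.015 m); the robot touches nothing.
It fails at once if the block is lifted more than 6 mm, tipped more than 0.2 rad or pushed off the board (z of pine_block in the frame of home above 0.006 m or angle between pine_block's own z axis and vertical above 0.2 rad or z of pine_block in the frame of home below -0.005 m).
It fails at once if the block comes within 60 mm of its home along the fence while it is more than 6 mm off the fence (y of pine_block in the frame of home above -0.06 m and x of pine_block in the frame of home below -0.006 m).
It fails at once if the block is taken between the fingers (x of the grasp point in the frame of pine_block between -0.017 and 0.017 m and y of the grasp point in the frame of pine_block between -0.027 and 0.027 m and z of the grasp point in the frame of pine_block between -0.02 and 0.038 m).
It fails at once if the lever knob is taken between the fingers (x of the grasp point in the frame of lever_knob between -0.007 and 0.007 m and y of the grasp point in the frame of lever_knob between -0.007 and 0.007 m and z of the grasp point in the frame of lever_knob between -0.03 and 0.022 m).
It fails at once if the drilled block, the sanding block or the pencil is pushed more than 15 mm from its place (distance of any of drilled_block, sanding_block, pencil from where it was at the start of the episode above 0.015 m).
It also fails if it takes over 56 s, if anything falls off the work surface, if the arm or the gripper's body presses on something with over 40 N, if the wrist force passes 120 N, or if a joint passes its speed limit or range.

### The arm

A 6-joint arm with a two-finger parallel gripper is mounted at the origin on a cart in front of the work surface, level with it; the furniture and walls round the work are solid. World frame = base frame: x ahead of the robot, y to its left, z up, the work surface at z = 0. Lengths are in m, angles in rad, forces in N, time in s.
With the tool pointing down it reaches from about 0.25 to 0.775 m from the base axis. Payload 4 kg.
Tool frame: the origin (TCP) lies midway between the tips of the shut fingers; the grasp point (between the pads) lies 19 mm behind it (robot.tcp_to_grasp is the distance from the TCP to the grasp point, in m); z points along the fingers, y is the line along which they close (so a half turn about z gives the same grasp; the last joint's range is limited). The gripper opens to 94 mm and grips with 3 to 60 N. Pads are 16 mm wide; open, the fingers measure 119 mm over their backs; the gripper's body (75 mm by 177 mm) begins 78 mm behind the grasp point.
Start: joints at [-1.42, 0.087, 1.371, -0, 1.684, -0.103], TCP at [0.138, -0.532, 0.206] pointing down, gripper open.
Joint ranges: [-3.1, 3.1], [-0.76, 2.03], [0.27, 2.55], [-1.08, 4.22], [0.17, 2.65], [-2.57, 2.57]. Speed limits (rad/s): [2.79, 2.79, 3.14, 3.14, 3.14, 3.14].

### API

Orientations are given as [roll, pitch, yaw] about the fixed x, y, z axes, in that order (R = Rz(yaw) Ry(pitch) Rx(roll)).
In Python, from bench import robot, viewer gives the robot as it stands. The module is installed in compiled form; this text tells all that it offers.
- The arm moves only by the shell command python3 -m handwheel 'ROWS' [OPENING]. ROWS is JSON, a list of rows, each a list of 6 numbers: the shift along the tool's x, y, z in units of 0.2 m (1.0 is 0.2 m), then the turn, a rotation vector about the tool's x, y, z in units of 30 degrees (1.0 is 30 degrees). In form: [[x, y, z, wx, wy, wz], ...]. A call has 1 to 10 rows; each row is the pose to reach, as a shift and turn from the pose commanded when the call began, along the tool's axes at that moment; what a row does not reach only later rows make up. A row lasts 1/12 s, in which the tool goes at most 41.7 mm and 7.16 degrees, less where a joint would pass 70% of its speed; a pose out of reach is approached as far as the arm can. A call with a number of a shift or a turn outside -1 to 1 is refused whole. A call with a gripper value outside its range is refused whole. OPENING is the gripper's target within -1 to 1 (shut at 1, half-way at 0, fully open at -1), set as the call begins (- or left out, the last holds). The fingers move at their own pace and stop on an object; the grip force is fixed at half the most. Time passes only in rows, so rows that repeat a pose let the fingers close. It gives the time, the measured TCP pose, the force, the opening and the grip force at its end, in the units of the state.
- robot.get_obs(): the state, without advancing time (a new reading comes with each control period).
- viewer.snapshot(name): name is "side" or "top" or "wrist"; returns the picture (420x560x3 uint8, red, green, blue); there is no depth.
- viewer.calibration(name): a dict with "fx", "fy", "cx", "cy" (pixels), "R" (3x3) and "t" (3): a world point X has camera coordinates R X + t. Camera axes: x right, y down, z forward; pixel columns grow to the right and rows downward; lengths in m; the calibration is good to about 2 mm. A picture is of the moment at which its call begins: read the wrist's pose just before it. calibration takes no time and is no camera call; for the wrist camera it gives the pose at the moment of the call.
- robot.close_job(): hands the job in; it is judged then, once.
The state is a dict: "time": time; "joint_positions": joint angles; "qvel": joint speeds; "joint_torque": joint torques, N m; "tool_pos": TCP position; "ee_rot": TCP orientation; "wrist_force": force on the tool from outside, world axes, zero at the start; "wrist_torque": the same for the moment, N m; "width": finger opening in m; "finger_force": force on a finger pad.
Only numpy, scipy, OpenCV 4.12 (cv2) and the standard library are available. Lean on these libraries where they do the work, as an engineer would, in place of code of your own. Each camera call takes 0.05 s, during which the arm holds its last target. There are 200 camera calls.

## Working session

There is one attempt and no reset: what is moved stays moved. The work goes in short steps, Python scripts to look and compute and a shell command to move; the robot and the scene stay as the last step left them, time stands still between calls to the robot, and variables do not carry over. Pictures are saved under pics/ and viewed, at most 10 in all, crops included, and the job is handed in when it is done.

```bash
mkdir -p pics
python3 - <<'E'
from bench import robot, viewer
import cv2
print(robot.get_obs())
for n in ("top","side"):
    c=viewer.calibration(n); print(n,c)
    cv2.imwrite(f"pics/{n}0.png",viewer.snapshot(n)[:,:,::-1])
E
```

```text
{'time': 0.0, 'joint_positions': array([-1.42010548e+00,  8.79477645e-02,  1.37224305e+00,  9.42674775e-06,
        1.68359895e+00, -1.03130294e-01]), 'qvel': array([ 5.49209201e-04,  3.33591434e-05, -3.21690191e-04,  1.12398581e-03,
        4.97178285e-04, -2.31905781e-04]), 'joint_torque': array([ 4.65794637e-04, -3.40184855e+01, -3.02423787e+01,  7.18507846e-02,
        3.29691439e-02, -1.60454770e-04]), 'tool_pos': array([ 0.13800734, -0.53183767,  0.20431383]), 'ee_rot': array([-3.13940818e+00, -2.35506031e-04,  2.53821931e-01]), 'wrist_force': array([ 0.67438465,  0.22486176, -0.3894948 ]), 'wrist_torque': array([-0.00925609, -0.03119531,  0.00659298]), 'finger_force': 0.0, 'width': 0.09406247668927856}
top {'fx': 396.1890557814663, 'fy': 396.1890557814663, 'cx': 278.3063080357969, 'cy': 205.76853649946452, 'R': array([[-1.74693848e-02, -9.99847240e-01,  5.63978255e-04],
       [-9.97657373e-01,  1.73938046e-02, -6.61605716e-02],
       [ 6.61406551e-02, -1.71844155e-03, -9.97808830e-01]]), 't': array([-0.22147873,  0.53761496,  0.88355586])}
side {'fx': 520.3033389256542, 'fy': 520.3033389256542, 'cx': 273.0445585935149, 'cy': 203.71824167374285, 'R': array([[ 0.97733447, -0.21163777,  0.00517601],
       [-0.12670214, -0.60434273, -0.7865853 ],
       [ 0.16959924,  0.76810111, -0.61745994]]), 't': array([-0.57765418,  0.00406785,  1.03382134])}
```

View pics/top0.png

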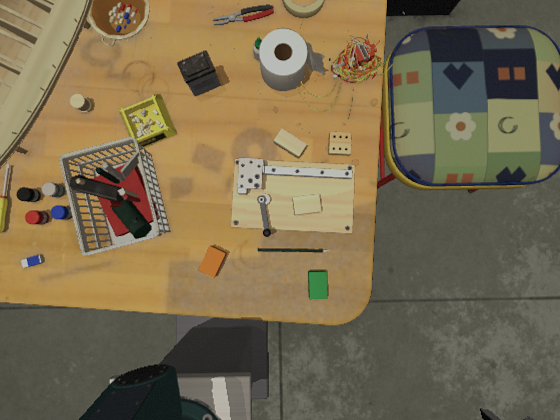

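View pics/side0.png

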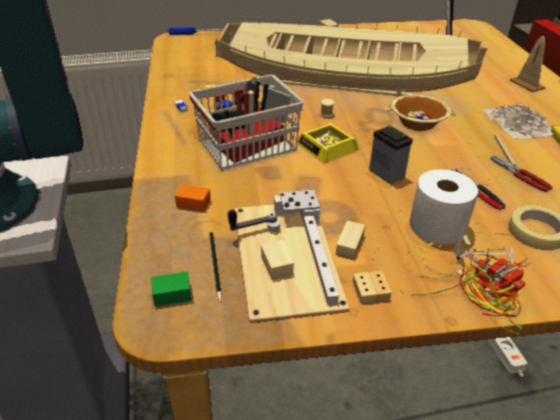

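The top view shows the board's corners near (234,160), (355,163), (353,233) and (232,229). The fence is along its top edge, the bush plate is at (249,174), and the lever runs from its pivot at (264,200) to the knob at (267,233). The pine block is at (307,204). I'll enlarge it to get precise points.

Run:
```python
import cv2
a=cv2.imread("pics/top0.png")[150:262,222:367]
cv2.imwrite("pics/crop0.png",cv2.resize(a,None,fx=5.333,fy=5.333,interpolation=cv2.INTER_CUBIC))
```

```text
(no output)
```

View pics/crop0.png

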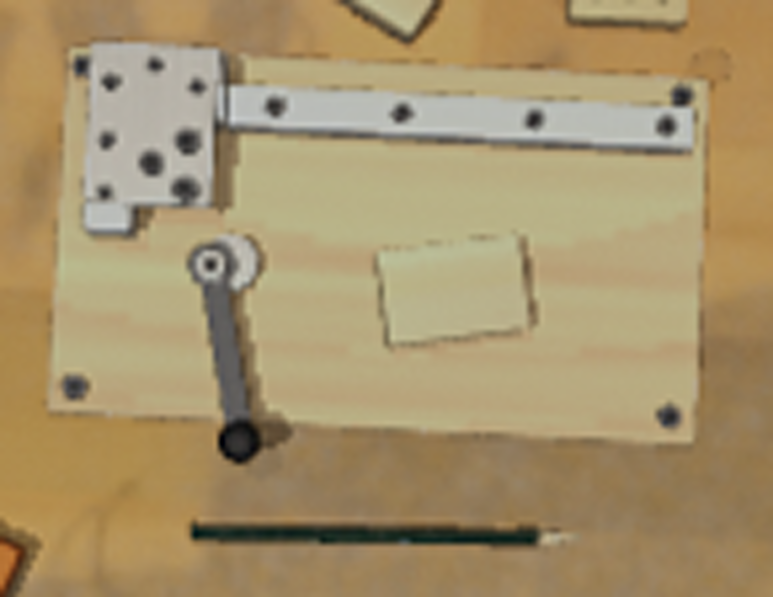

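The crop shows these points, in crop pixels:
- **Board corners:** (69,46), (708,80), (693,442), (50,410)
- **Block top corners:** (377,250), (521,234), (533,327), (390,347)
- **Lever:** pivot (209,264), knob top (240,440)
- **Fence:** lower edge from (230,129) to (692,150)

```bash
cat > h.py <<'E'
import numpy as np
from bench import robot, viewer
def ray(c,uv,z):
    d=c["R"].T@np.array([(uv[0]-c["cx"])/c["fx"],(uv[1]-c["cy"])/c["fy"],1]); o=-c["R"].T@c["t"]
    return o+d*(z-o[2])/d[2]
def T(J):  # jig->world 2d
    x,y,a=J; return lambda p: np.array([x,y])+np.array([[np.cos(a),-np.sin(a)],[np.sin(a),np.cos(a)]])@np.array(p)
def Ti(J):
    x,y,a=J; return lambda p: np.array([[np.cos(a),np.sin(a)],[-np.sin(a),np.cos(a)]])@(np.array(p)-[x,y])
E
python3 - <<'E'
from h import *
from scipy.optimize import least_squares
c=viewer.calibration("top")
f=lambda p,z: ray(c,(222+(p[0]+.5)/5.333-.5,150+(p[1]+.5)/5.333-.5),z)[:2]
print("cam",-c["R"].T@c["t"])
px=[(69,46),(708,80),(693,442),(50,410)]; jp=[(.08,.14),(.08,-.14),(-.08,-.14),(-.08,.14)]
W=[f(p,.009) for p in px]
r=least_squares(lambda J:np.ravel([T(J)(q)-w for q,w in zip(jp,W)]),[.4,-.2,0])
J=r.x; print("J",J,"res mm",r.fun.round(4)*1e3)
i=Ti(J)
print("fence",i(f((230,130),.031)),i(f((692,150),.031)))
b=np.array([i(f(p,.039)) for p in [(377,250),(521,234),(533,327),(390,347)]])
print("block",b,b.mean(0),"sizes",np.linalg.norm(np.roll(b,-1,0)-b,axis=1))
e=b[0]-b[1]+b[3]-b[2]; print("block yaw rel jig",np.arctan2(-e[0],e[1]))
k=i(f((240,440),.069));p=i(f((209,264),.037)); d=k-[-.015,.071]
print("knob",k,"pivot",p,"r",np.linalg.norm(d),"ang",np.arctan2(-d[1],-d[0]))
for n,p in dict(pencilL=(192,530),pencilR=(570,538)).items(): print(n,i(f(p,.008)),f(p,.008))
for n,p in dict(sand=(410,40),drill=(570,20)).items(): print(n,i(f(p,.02)))
E
```

```text
cam [ 0.47404747 -0.22927772  0.91731366]
J [ 0.55794576 -0.26469411 -0.06844396] res mm [ 1.   0.9  1.5 -1.4 -1.6 -1.6 -0.9  2.1]
fence [0.0427678  0.06633047] [ 0.04422724 -0.1290272 ]
block [[-0.0056443   0.00205706]
 [ 0.00411903 -0.05765879]
 [-0.03446793 -0.06436309]
 [-0.04582424 -0.00531329]] [-0.02045436 -0.03131953] sizes [0.06050872 0.03916505 0.06013189 0.04085034]
block yaw rel jig 0.175986480390995
knob [-0.08750356  0.05409583] pivot [-0.01491006  0.07184504] r 0.0744480870199033 ang 0.22905757088822198
pencilL [-0.12704973  0.07434996] [ 0.43627834 -0.18182924]
pencilR [-0.12221096 -0.08745767] [ 0.43003967 -0.34358894]
sand [ 0.08716791 -0.00828381]
drill [ 0.09934428 -0.07649029]
```

The sizes agree with the description: block 60×40 mm, lever radius 74.4 mm, pivot and fence within 2 mm. First I'll go above the spot on the block's -x side, fingers about 30 mm apart for a two-point push.

```bash
cat >> h.py <<'E'
from scipy.spatial.transform import Rotation as Ro
J=(0.55795,-0.26469,-0.06844)
def plan(x,y,z,yaw=0.):   # jig target, world z, yaw rel. jig -> handwheel units from the present pose
    o=robot.get_obs(); R=Ro.from_euler("xyz",o["ee_rot"])
    g=np.append(T(J)((x,y)),z); d=R.inv().apply(g-o["tool_pos"])/.2
    w=(R.inv()*Ro.from_euler("xyz",[np.pi,0,J[2]+yaw])).as_rotvec()/np.radians(30)
    print(np.append(d,w).round(3), "now jig",(Ti(J)(o["tool_pos"][:2])*1e3).round(1),"z",o["tool_pos"][2].round(4),"yaw",(o["ee_rot"][2]-J[2]).round(3),"F",o["wrist_force"].round(1),"t",o["time"])
E
python3 -c "
from h import *
plan(-.072,-.031,.10)"
```

```text
[ 1.977 -0.732  0.524 -0.004  0.     0.615] now jig [-400.7 -295.3] z 0.2044 yaw 0.322 F [ 0.2 -0.8  0.2] t 0.1
```

```bash
python3 -m handwheel '[[0.99,-0.37,0.1,0,0,0.61],[0.99,-0.37,0.1,0,0,0.61],[0.99,-0.37,0.1,0,0,0.61],[0.99,-0.37,0.1,0,0,0.61],[0.99,-0.37,0.1,0,0,0.61],[0.99,-0.37,0.1,0,0,0.61],[0.99,-0.37,0.1,0,0,0.61],[0.99,-0.37,0.1,0,0,0.61]]' 0.36
python3 -c "
from h import *
plan(-.072,-.031,.10)"
```

```text
time: 0.77
tool_pos: [0.3109, -0.4111, 0.1852]
ee_rot: [3.141, 0.001, -0.064]
wrist_force: [-0.8, -0.8, -0.2]
width: 0.044
finger_force: 0.0
[ 0.826 -0.657  0.425  0.001  0.002  0.008] now jig [-236.5 -163. ] z 0.1852 yaw 0.004 F [-0.8 -0.8 -0.2] t 0.7667
```

```bash
python3 -m handwheel '[[0.8,-0.65,0.4,0,0,0],[0.8,-0.65,0.4,0,0,0],[0.8,-0.65,0.4,0,0,0],[0.8,-0.65,0.4,0,0,0],[0.8,-0.65,0.4,0,0,0],[0.8,-0.65,0.4,0,0,0],[0.8,-0.65,0.4,0,0,0],[0.8,-0.65,0.4,0,0,0],[0.8,-0.65,0.4,0,0,0]]'
python3 -c "
from h import *
plan(-.072,-.031,.021)"
```

```text
time: 1.52
tool_pos: [0.4783, -0.2941, 0.1064]
ee_rot: [3.14, -0.0, -0.068]
wrist_force: [1.4, -0.5, -0.0]
width: 0.0301
finger_force: 0.0
[ 0.027 -0.02   0.427  0.004 -0.001  0.   ] now jig [-77.5 -34.8] z 0.1064 yaw 0.0 F [ 1.4 -0.5 -0. ] t 1.5167
```

```bash
python3 -m handwheel '[[0.0,-0.02,0.15,0,0,0],[0.0,-0.02,0.3,0,0,0],[0.0,-0.02,0.42,0,0,0],[0.0,-0.02,0.42,0,0,0],[0.0,-0.02,0.42,0,0,0]]'
python3 - <<'E'
from h import *
import cv2
plan(.025-.02-.008,-.031,.021)
cv2.imwrite("pics/side1.png",cv2.resize(viewer.snapshot("side")[180:330,170:370,::-1],None,fx=3,fy=3))
E
```

```text
time: 1.93
tool_pos: [0.4779, -0.289, 0.0213]
ee_rot: [-3.141, 0.002, -0.068]
wrist_force: [-0.0, -0.6, 0.3]
width: 0.0296
finger_force: 0.0
[ 0.376  0.007  0.001 -0.001  0.003  0.   ] now jig [-78.2 -29.7] z 0.0213 yaw 0.0 F [-0.  -0.6  0.3] t 1.9333
```

View pics/side1.png

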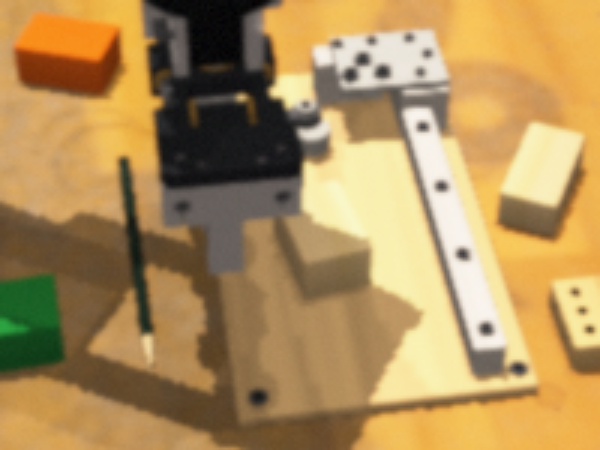

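The fingers are down between the pencil and the block's -x side, clear of both (block at about (325,255) in the crop). Now I'll push towards the fence.

```bash
python3 -m handwheel '[[0.05,0,0,0,0,0],[0.1,0,0,0,0,0],[0.14,0,0,0,0,0],[0.17,0,0,0,0,0],[0.2,0,0,0,0,0],[0.23,0,0,0,0,0],[0.26,0,0,0,0,0],[0.29,0,0,0,0,0],[0.32,0,0,0,0,0],[0.34,0,0,0,0,0]]'
python3 -m handwheel '[[0.01,0,0,0,0,0],[0.02,0,0,0,0,0],[0.03,0,0,0,0,0],[0.03,0,0,0,0,0]]'
python3 -c "
from h import *
plan(-.003,-.031,.021)"
```

```text
time: 2.82
tool_pos: [0.5482, -0.2923, 0.0213]
ee_rot: [-3.142, -0.0, -0.065]
wrist_force: [-0.5, -0.1, 1.3]
width: 0.0301
finger_force: 0.3
time: 3.15
tool_pos: [0.5499, -0.2922, 0.0214]
ee_rot: [-3.14, 0.009, -0.066]
wrist_force: [-8.9, 2.5, 5.4]
width: 0.0302
finger_force: 4.7
[ 0.016  0.015  0.002 -0.002  0.016  0.004] now jig [ -6.1 -28. ] z 0.0214 yaw 0.002 F [-8.9  2.5  5.4] t 3.15
```

It has met the fence at 9 N. I'll back off and check.

```bash
python3 -m handwheel '[[-0.05,0,0,0,0,0],[-0.15,0,0,0,0,0],[-0.2,0,-0.1,0,0,0],[-0.3,0,-0.3,0,0,0],[-0.5,0.2,-0.4,0,0,0],[-0.6,0.3,-0.4,0,0,0],[-0.6,0.3,-0.4,0,0,0]]'
python3 - <<'E'
from h import *
import cv2
plan(.025,-.12,.11,np.pi/2)
a=viewer.snapshot("top")[150:262,222:367,::-1]
cv2.imwrite("pics/crop1.png",cv2.resize(a,None,fx=5.333,fy=5.333,interpolation=cv2.INTER_CUBIC))
E
```

```text
time: 3.73
tool_pos: [0.4271, -0.3491, 0.1046]
ee_rot: [3.135, -0.003, -0.07]
wrist_force: [0.4, 0.6, -0.6]
width: 0.0302
finger_force: 0.0
[ 0.749  0.133 -0.024  0.014  0.005 -3.003] now jig [-124.8  -93.2] z 0.1046 yaw -0.002 F [ 0.4  0.6 -0.6] t 3.7333
```

View pics/crop1.png

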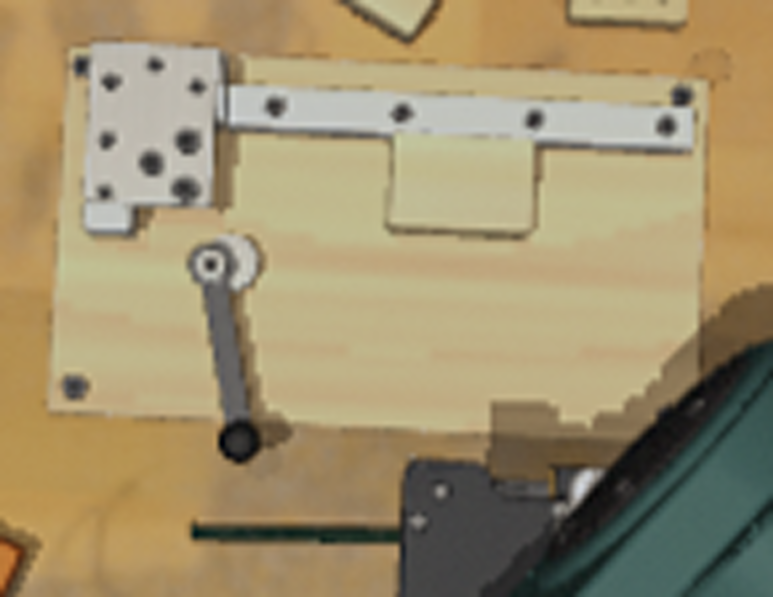

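The block is flush on the fence: top corners at about (393,137), (537,141), (535,235) and (388,230), with its rear end at jig y of about -64 mm. I'll turn the tool 90° and go behind it.

```bash
python3 -m handwheel '[[0.2,0.05,0,0,0,-0.2],[0.4,0.08,0,0,0,-0.4],[0.6,0.12,0,0,0,-0.6],[0.72,0.12,0,0,0,-0.8],[0.72,0.12,0,0,0,-1],[0.72,0.12,0,0,0,-1]]' 0.79
python3 -m handwheel '[[0,0,0,0,0,-0.2],[0,0,0,0,0,-0.4],[0,0,0,0,0,-0.6],[0,0,0,0,0,-0.8],[0,0,0,0,0,-1],[0,0,0,0,0,-1]]'
python3 -m handwheel '[[0,0,0,0,0,-0.2],[0,0,0,0,0,-0.4],[0,0,0,0,0,-0.6],[0,0,0,0,0,-0.8],[0,0,0,0,0,-1],[0,0,0,0,0,-1],[0,0,0,0,0,-1]]'
python3 -c "
from h import *
plan(.019,-.095,.021,np.pi/2)"
```

```text
time: 4.28
tool_pos: [0.5736, -0.3765, 0.0992]
ee_rot: [-3.139, 0.0, 0.462]
wrist_force: [0.2, -0.2, -0.4]
width: 0.0095
finger_force: 0.0
time: 4.78
tool_pos: [0.5716, -0.3773, 0.101]
ee_rot: [-3.141, -0.0, 0.981]
wrist_force: [0.3, 0.5, -0.1]
width: 0.0101
finger_force: 0.0
time: 5.37
tool_pos: [0.5717, -0.3777, 0.1013]
ee_rot: [-3.141, -0.0, 1.5]
wrist_force: [-0.3, -1.1, -0.2]
width: 0.0102
finger_force: 0.0
[ 0.084 -0.012  0.401 -0.    -0.001 -0.005] now jig [  21.4 -111.8] z 0.1013 yaw 1.568 F [-0.3 -1.1 -0.2] t 5.3667
```

```bash
python3 -m handwheel '[[0.08,-0.01,0.15,0,0,0],[0.08,-0.01,0.3,0,0,0],[0.08,-0.01,0.4,0,0,0],[0.08,-0.01,0.4,0,0,0],[0.08,-0.01,0.4,0,0,0]]'
python3 -c "
from h import *
plan(.019,.037,.021,np.pi/2)"
```

```text
time: 5.78
tool_pos: [0.57, -0.3611, 0.02]
ee_rot: [-3.139, -0.002, 1.502]
wrist_force: [0.2, 0.9, 0.9]
width: 0.01
finger_force: 0.0
[ 0.662  0.002 -0.004 -0.005 -0.004  0.   ] now jig [ 18.6 -95.4] z 0.02 yaw 1.571 F [0.2 0.9 0.9] t 5.7833
```

```bash
python3 -m handwheel '[[0.04,0,0,0,0,0],[0.08,0,0,0,0,0],[0.11,0,0,0,0,0],[0.14,0.001,0,0,0,0],[0.17,0.002,0,0,0,0],[0.2,0.003,0,0,0,0],[0.23,0.004,0,0,0,0],[0.26,0.005,0,0,0,0],[0.29,0.006,0,0,0,0],[0.32,0.007,0,0,0,0]]'
python3 -c "
from h import *
import cv2
plan(.020,.037,.021,np.pi/2)
cv2.imwrite('pics/side2.png',cv2.resize(viewer.snapshot('side')[180:330,170:370,::-1],None,fx=3,fy=3))"
```

```text
time: 6.62
tool_pos: [0.5765, -0.2976, 0.0214]
ee_rot: [-3.141, 0.0, 1.505]
wrist_force: [0.4, 0.2, 1.0]
width: 0.0098
finger_force: 0.3
[ 0.343 -0.003  0.002 -0.     0.     0.005] now jig [ 20.8 -31.6] z 0.0214 yaw 1.574 F [0.4 0.2 1. ] t 6.6167
```

View pics/side2.png

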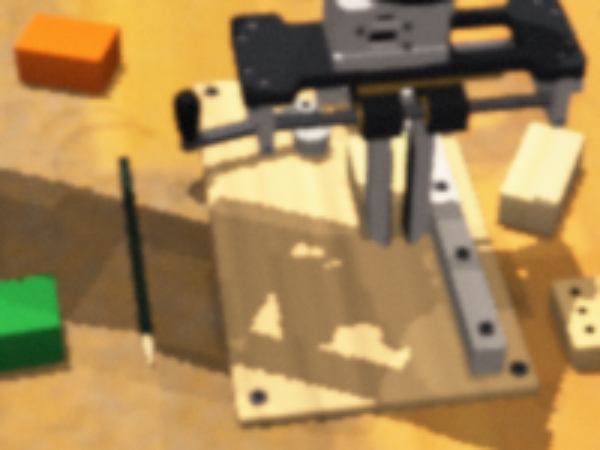

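The push is square and the block still lies along the fence, just ahead of the fingers at about (380,200). I'll continue.

```bash
python3 -m handwheel '[[0.04,0.0,0,0,0,0],[0.08,0.001,0,0,0,0],[0.12,0.001,0,0,0,0],[0.16,0.002,0,0,0,0],[0.19,0.002,0,0,0,0],[0.22,0.003,0,0,0,0],[0.25,0.003,0,0,0,0],[0.27,0.004,0,0,0,0],[0.29,0.004,0,0,0,0],[0.3,0.005,0,0,0,0]]'
python3 -m handwheel '[[0.01,0,0,0,0,0],[0.02,0,0,0,0,0],[0.03,0,0,0,0,0],[0.03,0,0,0,0,0]]'
python3 -c "
from h import *
plan(.020,.037,.021,np.pi/2)"
```

```text
time: 7.5
tool_pos: [0.5815, -0.2379, 0.0214]
ee_rot: [-3.141, -0.0, 1.506]
wrist_force: [-0.6, -0.6, 1.2]
width: 0.0097
finger_force: 0.3
time: 7.83
tool_pos: [0.582, -0.2321, 0.0215]
ee_rot: [3.141, -0.0, 1.505]
wrist_force: [-0.9, -0.2, -0.6]
width: 0.0097
finger_force: 0.0
[ 0.014 -0.009  0.003  0.    -0.     0.006] now jig [21.7 34.1] z 0.0215 yaw 1.574 F [-0.9 -0.2 -0.6] t 7.8333
```

```bash
python3 -m handwheel '[[0.005,0,0,0,0,0],[0.01,0,0,0,0,0],[0.015,0,0,0,0,0],[0.02,0,0,0,0,0],[0.02,0,0,0,0,0]]'
python3 -c "
from h import *
plan(.020,.037,.021,np.pi/2)"
```

```text
time: 8.25
tool_pos: [0.5819, -0.231, 0.0218]
ee_rot: [3.141, 0.005, 1.505]
wrist_force: [-1.1, -6.1, -1.2]
width: 0.0097
finger_force: 3.1
[ 0.009 -0.008  0.004  0.001  0.009  0.004] now jig [21.6 35.3] z 0.0218 yaw 1.573 F [-1.1 -6.1 -1.2] t 8.25
```

It is against the stop at 6 N. I'll back off, lift clear and shut the fingers.

```bash
python3 -m handwheel '[[-0.05,-0.01,0,0,0,0],[-0.15,-0.01,0,0,0,0],[-0.25,-0.02,-0.1,0,0,0],[-0.25,-0.1,-0.3,0,0,0],[-0.3,-0.3,-0.45,0,0,0],[-0.3,-0.5,-0.45,0,0,0],[-0.3,-0.7,-0.45,0,0,0],[-0.3,-0.8,-0.45,0,0,0],[-0.3,-0.8,-0.45,0,0,0]]' 1
python3 - <<'E'
from h import *
import cv2
plan(-.0945,.0818,.11,np.pi/2+.229)
a=viewer.snapshot("top")[150:262,222:367,::-1]
cv2.imwrite("pics/crop2.png",cv2.resize(a,None,fx=5.333,fy=5.333,interpolation=cv2.INTER_CUBIC))
E
```

```text
time: 9.0
tool_pos: [0.4145, -0.2771, 0.1117]
ee_rot: [-3.14, -0.001, 1.502]
wrist_force: [0.3, 0.6, 0.4]
width: 0.0005
finger_force: 0.0
[ 0.52   0.239  0.009 -0.003 -0.002 -0.437] now jig [-142.3  -22.2] z 0.1117 yaw 1.571 F [0.3 0.6 0.4] t 9.0
```

View pics/crop2.png

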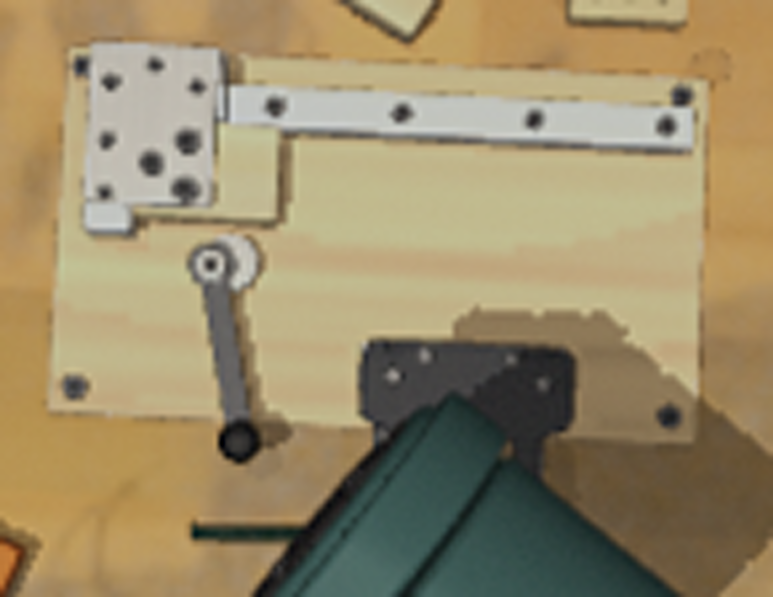

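The block is flush on the fence and home under the plate (rear end at crop x≈282), and the lever is still open with its knob at (240,440). Now I'll go behind the knob.

```bash
python3 -m handwheel '[[0.15,0.06,0,0,0,-0.1],[0.3,0.12,0,0,0,-0.2],[0.45,0.2,0,0,0,-0.3],[0.52,0.24,0,0,0,-0.44],[0.52,0.24,0,0,0,-0.44],[0.52,0.24,0.1,0,0,-0.44],[0.52,0.24,0.2,0,0,-0.44],[0.52,0.24,0.3,0,0,-0.44],[0.52,0.24,0.33,0,0,-0.44],[0.52,0.24,0.33,0,0,-0.44]]'
python3 - <<'E'
from h import *
# finger centres for lever angle th: flat face 8 mm + knob 8.25 mm behind the knob
for th in (.25,.5,.75,1.0,1.15,1.3,1.45,1.54,1.6):
    u=np.array([-np.cos(th),-np.sin(th)]); b=np.array([-np.sin(th),np.cos(th)])
    p=np.array([-.015,.071])+.075*u+.01625*b
    print(th,end=' '); plan(*p,.044,np.pi/2+th)
E
```

```text
time: 9.88
tool_pos: [0.472, -0.1769, 0.0432]
ee_rot: [-3.138, -0.003, 1.734]
wrist_force: [0.1, -0.3, 0.0]
width: 0.0001
finger_force: 0.0
0.25 [-0.066 -0.015 -0.004 -0.007 -0.006 -0.034] now jig [-91.8  81.7] z 0.0432 yaw 1.803 F [ 0.1 -0.3  0. ] t 9.8833
0.5 [-0.161 -0.022 -0.004 -0.007 -0.007 -0.512] now jig [-91.8  81.7] z 0.0432 yaw 1.803 F [ 0.1 -0.3  0. ] t 9.8833
0.75 [-0.256 -0.005 -0.005 -0.006 -0.007 -0.989] now jig [-91.8  81.7] z 0.0432 yaw 1.803 F [ 0.1 -0.3  0. ] t 9.8833
1.0 [-0.342  0.035 -0.005 -0.005 -0.008 -1.466] now jig [-91.8  81.7] z 0.0432 yaw 1.803 F [ 0.1 -0.3  0. ] t 9.8833
1.15 [-0.389  0.069 -0.005 -0.004 -0.009 -1.753] now jig [-91.8  81.7] z 0.0432 yaw 1.803 F [ 0.1 -0.3  0. ] t 9.8833
1.3 [-0.43   0.109 -0.006 -0.004 -0.009 -2.039] now jig [-91.8  81.7] z 0.0432 yaw 1.803 F [ 0.1 -0.3  0. ] t 9.8833
1.45 [-0.464  0.155 -0.006 -0.003 -0.009 -2.326] now jig [-91.8  81.7] z 0.0432 yaw 1.803 F [ 0.1 -0.3  0. ] t 9.8833
1.54 [-0.481  0.185 -0.006 -0.003 -0.01  -2.498] now jig [-91.8  81.7] z 0.0432 yaw 1.803 F [ 0.1 -0.3  0. ] t 9.8833
1.6 [-4.910e-01  2.060e-01 -6.000e-03 -2.000e-03 -1.000e-02 -2.612e+00] now jig [-91.8  81.7] z 0.0432 yaw 1.803 F [ 0.1 -0.3  0. ] t 9.8833
```

```bash
python3 -m handwheel '[[-0.035,-0.008,0,0,0,-0.02],[-0.066,-0.015,0,0,0,-0.03],[-0.09,-0.018,0,0,0,-0.15],[-0.113,-0.02,0,0,0,-0.27],[-0.137,-0.021,0,0,0,-0.39],[-0.161,-0.022,0,0,0,-0.51],[-0.185,-0.02,0,0,0,-0.63],[-0.21,-0.016,0,0,0,-0.75],[-0.233,-0.011,0,0,0,-0.87],[-0.256,-0.005,0,0,0,-0.99]]'
python3 - <<'E'
from h import *
for th in (.75,.875,1.0,1.075,1.15,1.225,1.3):
    u=np.array([-np.cos(th),-np.sin(th)]); b=np.array([-np.sin(th),np.cos(th)])
    p=np.array([-.015,.071])+.075*u+.01625*b
    print(th,end=' '); plan(*p,.044,np.pi/2+th)
E
```

```text
time: 10.72
tool_pos: [0.4815, -0.229, 0.0471]
ee_rot: [3.14, 0.002, 2.256]
wrist_force: [-0.5, 0.9, -0.6]
width: 0.0005
finger_force: 0.6
0.75 [ 0.013 -0.003  0.016  0.003  0.004  0.008] now jig [-78.7  30.3] z 0.0471 yaw 2.325 F [-0.5  0.9 -0.6] t 10.7167
0.875 [-0.034 -0.011  0.016  0.002  0.004 -0.231] now jig [-78.7  30.3] z 0.0471 yaw 2.325 F [-0.5  0.9 -0.6] t 10.7167
1.0 [-0.082 -0.012  0.016  0.002  0.004 -0.47 ] now jig [-78.7  30.3] z 0.0471 yaw 2.325 F [-0.5  0.9 -0.6] t 10.7167
1.075 [-0.111 -0.01   0.016  0.002  0.004 -0.613] now jig [-78.7  30.3] z 0.0471 yaw 2.325 F [-0.5  0.9 -0.6] t 10.7167
1.15 [-0.139 -0.006  0.016  0.002  0.004 -0.756] now jig [-78.7  30.3] z 0.0471 yaw 2.325 F [-0.5  0.9 -0.6] t 10.7167
1.225 [-0.168  0.     0.016  0.002  0.005 -0.899] now jig [-78.7  30.3] z 0.0471 yaw 2.325 F [-0.5  0.9 -0.6] t 10.7167
1.3 [-1.950e-01  9.000e-03  1.600e-02  1.000e-03  5.000e-03 -1.043e+00] now jig [-78.7  30.3] z 0.0471 yaw 2.325 F [-0.5  0.9 -0.6] t 10.7167
```

```bash
python3 -m handwheel '[[-0.02,-0.01,0.01,0,0,-0.12],[-0.04,-0.011,0.01,0,0,-0.24],[-0.06,-0.012,0.01,0,0,-0.36],[-0.082,-0.012,0.01,0,0,-0.47],[-0.1,-0.011,0.01,0,0,-0.56],[-0.12,-0.009,0.01,0,0,-0.66],[-0.14,-0.006,0.01,0,0,-0.76],[-0.155,-0.003,0.01,0,0,-0.83],[-0.168,0,0.01,0,0,-0.9],[-0.168,0,0.01,0,0,-0.9]]'
python3 - <<'E'
from h import *
for th in (1.225,1.3,1.38,1.46,1.54,1.58):
    u=np.array([-np.cos(th),-np.sin(th)]); b=np.array([-np.sin(th),np.cos(th)])
    p=np.array([-.015,.071])+.075*u+.01625*b
    print(th,end=' '); plan(*p,.044,np.pi/2+th)
E
```

```text
time: 11.55
tool_pos: [0.5027, -0.2554, 0.045]
ee_rot: [-3.141, 0.002, 2.725]
wrist_force: [-0.9, -0.0, -0.5]
width: 0.0004
finger_force: 0.2
1.225 [ 0.     0.002  0.005 -0.001  0.005 -0.004] now jig [-55.8   5.5] z 0.045 yaw 2.793 F [-0.9 -0.  -0.5] t 11.55
1.3 [-0.028 -0.003  0.005 -0.001  0.005 -0.148] now jig [-55.8   5.5] z 0.045 yaw 2.793 F [-0.9 -0.  -0.5] t 11.55
1.38 [-0.058 -0.006  0.005 -0.001  0.005 -0.3  ] now jig [-55.8   5.5] z 0.045 yaw 2.793 F [-0.9 -0.  -0.5] t 11.55
1.46 [-0.089 -0.006  0.005 -0.001  0.004 -0.453] now jig [-55.8   5.5] z 0.045 yaw 2.793 F [-0.9 -0.  -0.5] t 11.55
1.54 [-0.12  -0.004  0.006 -0.002  0.004 -0.606] now jig [-55.8   5.5] z 0.045 yaw 2.793 F [-0.9 -0.  -0.5] t 11.55
1.58 [-0.135 -0.002  0.006 -0.002  0.004 -0.682] now jig [-55.8   5.5] z 0.045 yaw 2.793 F [-0.9 -0.  -0.5] t 11.55
```

```bash
python3 -m handwheel '[[-0.014,-0.001,0,0,0,-0.07],[-0.028,-0.003,0,0,0,-0.15],[-0.043,-0.005,0,0,0,-0.22],[-0.058,-0.006,0,0,0,-0.3],[-0.073,-0.006,0,0,0,-0.38],[-0.089,-0.006,0,0,0,-0.45],[-0.105,-0.005,0,0,0,-0.53],[-0.115,-0.004,0,0,0,-0.6],[-0.12,-0.004,0,0,0,-0.6],[-0.12,-0.004,0,0,0,-0.6]]'
python3 - <<'E'
from h import *
for th in (1.54,1.58):
    u=np.array([-np.cos(th),-np.sin(th)]); b=np.array([-np.sin(th),np.cos(th)])
    p=np.array([-.015,.071])+.075*u+.01625*b
    print(th,end=' '); plan(*p,.044,np.pi/2+th)
E
```

```text
time: 12.38
tool_pos: [0.5216, -0.2653, 0.0448]
ee_rot: [-3.14, -0.004, 3.038]
wrist_force: [-5.8, 1.1, 4.2]
width: 0.0006
finger_force: 3.3
1.54 [-0.014 -0.001  0.004 -0.002 -0.007 -0.009] now jig [-36.2  -3.1] z 0.0448 yaw 3.106 F [-5.8  1.1  4.2] t 12.3833
1.58 [-0.029 -0.004  0.004 -0.002 -0.007 -0.085] now jig [-36.2  -3.1] z 0.0448 yaw 3.106 F [-5.8  1.1  4.2] t 12.3833
```

```bash
python3 -m handwheel '[[-0.006,0,0,0,0,0],[-0.012,0,0,0,0,0],[-0.018,0,0,0,0,0],[-0.018,0,0,0,0,0]]'
python3 -c "
from h import *
plan(-.031,-.003,.044,3.1)"
```

```text
time: 12.72
tool_pos: [0.5219, -0.2654, 0.0448]
ee_rot: [-3.141, -0.011, 3.037]
wrist_force: [-14.4, 2.0, 8.7]
width: 0.001
finger_force: 7.2
[-0.025  0.002  0.004 -0.002 -0.021  0.011] now jig [-35.9  -3.2] z 0.0448 yaw 3.106 F [-14.4   2.    8.7] t 12.7167
```

The lever is on its stop: the force rose to 14 N with no further travel. I'll back away and look.

```bash
python3 -m handwheel '[[0.03,0,0,0,0,0],[0.1,0,0,0,0,0],[0.2,0,-0.1,0,0,0],[0.25,0,-0.3,0,0,0],[0.35,0,-0.45,0,0,0],[0.5,0,-0.5,0,0,0],[0.7,0.1,-0.5,0,0,0],[0.8,0.2,-0.5,0,0,0],[0.8,0.2,-0.5,0,0,0],[0.8,0.2,-0.5,0,0,0]]'
python3 - <<'E'
from h import *
import cv2
plan(0,0,.1)
a=viewer.snapshot("top")[150:262,222:367,::-1]
cv2.imwrite("pics/crop3.png",cv2.resize(a,None,fx=5.333,fy=5.333,interpolation=cv2.INTER_CUBIC))
E
```

```text
time: 13.55
tool_pos: [0.372, -0.2089, 0.1449]
ee_rot: [-3.139, 0.004, 3.039]
wrist_force: [0.5, -0.6, -0.3]
width: 0.0002
finger_force: 0.0
[-0.953 -0.181  0.228  0.011  0.008  5.934] now jig [-189.4   43. ] z 0.1449 yaw 3.107 F [ 0.5 -0.6 -0.3] t 13.55
```

View pics/crop3.png

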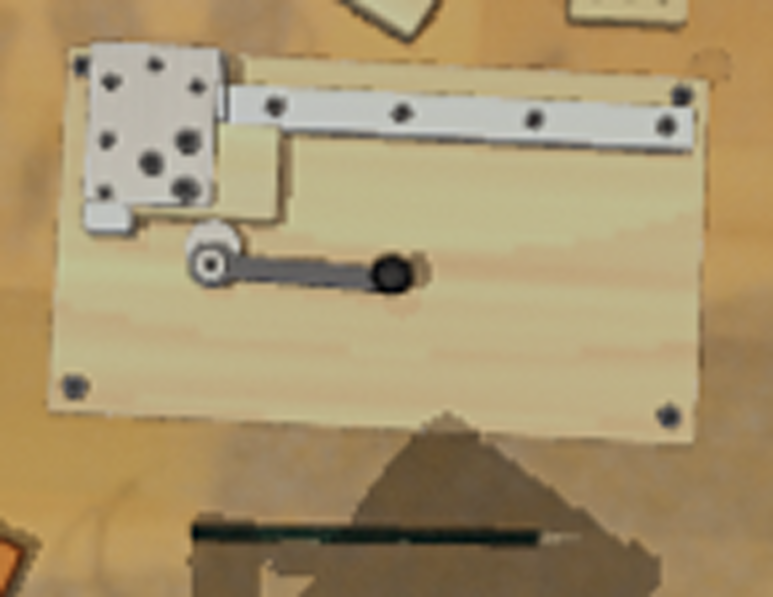

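The lever lies along the fence with its knob at (391,274). The cam presses on the block at (213,235), the block is still home and the pencil hasn't moved. I'm handing it in.

```bash
python3 -c "
from bench import robot
print(robot.close_job())"
```

```text
the job is handed in; nothing more can be done
None
```

I pushed the block flat to the fence, slid it home against the end stop, swung the cam lever to its stop so it clamps the block, and handed the job in with the arm clear at about 13.6 s; no verdict came back, but the last picture shows everything in place.

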